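# Shut the microcentrifuge and start the spin

## Task

Start the spin on the white benchtop microcentrifuge: push its open lid fully shut with your fingertips, easing it down without pinching or slamming it, then press the green start key well in, but lightly, and let go. Grip nothing, leave the grey and red keys alone, and do not shift the centrifuge or the things standing around it.

Things in the scene. Friction and masses are not known exactly. Their poses are not given: they have to be found in the camera images.
- centrifuge: white benchtop microcentrifuge, 240 deep (x) x 226 wide (y) x 115 mm high with the lid shut, 4.3 kg, loose on rubber feet. Origin: centre of its underside, on the bench; z up, -x out of its front, towards the robot within 0.35 rad. Its front 75 mm is a dark key panel, sloping up towards the lid by 0.26 rad (73 mm above the bench at the front, 93 mm at the lid); behind it are rotor and lid
- lid (a joint): angle of the lid, rad: 0 shut, grows as it opens (start 0.8 to 1.2, limit 1.4). The lid is hinged along its rear (+x) edge and swings up and back; a stiff hinge (friction 0.32 N m) holds it wherever it is left. Pushing it down near the free edge takes about 1 to 3 N
- lid_push (a point): point on the lid's outer face, midway across, 16 mm from its free front edge, 140 mm from the hinge line: push here. The lid is a pale grey-blue plate 156 mm long, 200 wide, 18 thick, with a clear window of radius 52 mm centred 82 mm from the hinge and a dark-blue lip standing out 9 mm mid front edge. Shut, its face is level, 114 mm above the bench. z: outward normal, turning with the lid
- lid_hinge (a point): middle of the lid's hinge line, at the level of the lid's underside (the outer face lies 18 mm further along the lid's normal); 108 mm behind (+x of) the centrifuge's origin and 96 mm above the bench
- start_key (a joint): travel of the green start key, m: 0 out, 0.005 fully in; springs back when released. Starts to move at about 1.2 N, fully in at about 4 N, square to the sloping panel
- start_key_top (a point): centre of the top of the green start key, the middle one of three round keys in a row on the panel (each 20 mm across, standing 8 mm proud, 44 mm apart centre to centre along y). z points out of the panel, square to its slope
- pulse_key (a joint): travel of the grey key on the +y side of the green one, m: same kind of key; leave it alone
- stop_key (a joint): travel of the red key on the -y side of the green one, m: same kind of key; leave it alone
- rack: blue tube rack 66 (x) x 112 (y) x 42 mm with small capped tubes standing in it, 55 mm high overall, loose; origin at the centre of its underside
- tipbox: dark-blue pipette-tip box with a pale clear lid, 88 (x) x 124 (y) x 75 mm, loose; origin at the centre of its underside
- bottle: amber reagent bottle with a blue cap, 56 mm across, 115 mm high, loose; origin at the centre of its underside
- vortex: blue vortex mixer 130 (x) x 110 (y) x 128 mm with a black rubber cup on top, loose, 2.2 kg; origin at the centre of its underside

How it is judged:
By the outcome, as a careful person would: the job done as asked, in the order asked, and still so for the second after the job is handed in, with the robot touching nothing.
It also fails if it takes over 48 s, if anything falls off the work surface, if the arm or the gripper's body presses on something with over 40 N, if the wrist force passes 120 N, or if a joint passes its speed limit or range.

## Robot

A 6-joint arm with a two-finger parallel gripper is mounted at the origin on the work surface. World frame = base frame: x ahead of the robot, y to its left, z up, the work surface at z = 0. Lengths are in mm, angles in rad, forces in N, time in s.
With the tool pointing down it reaches from about 350 to 875 mm from the base axis. Payload 4.2 kg.
Tool frame: the origin (TCP) lies midway between the tips of the shut fingers; the grasp point (between the pads) lies behind it (arm.tcp_to_grasp is the z of the grasp point in the tool frame, in mm); z points along the fingers, y is the direction in which the jaws open and shut (so a half turn about z gives the same grasp; the last joint's range is limited). The gripper opens to 85 mm and grips with 20 to 120 N. Pads are 22 mm wide; open, the fingers measure 114 mm over their backs; the gripper's body (76 mm by 85 mm) begins 54 mm behind the grasp point. The pads swing forward as they close: fully open they stand 13 mm farther back than shut.
Start: joints at [1.56, 0.385, 0.008, 0, -1.194, -0.259], TCP at [166.555, 602.378, 231.312] pointing down, gripper open.
Joint ranges: [-3.14, 3.14], [-1.21, 2.06], [-1.07, 1.41], [-3.16, 2.05], [-2.99, -0.16], [-3.1, 3.1]. Speed limits (rad/s): [2.79, 2.79, 3.14, 3.14, 3.14, 3.14].

## Interface

Orientations are given as a unit quaternion [x, y, z, w].
In Python, from bench import arm, optics, job_done gives the robot as it stands.
- The arm moves only by the tool carry_out, never from a script. Its argument "increments" is a list that holds one entry, the list of rows, each a list of 7 numbers: the shift along the world's x, y, z in m, then the turn, a rotation vector about the world's x, y, z in degrees, then the closure, from -1 (fully open) to 1 (shut). In form: [[[x, y, z, ax, ay, az, fingers], ...]]. A call has 1 to 5 rows; each row shifts and turns the commanded pose from where the row before left it; what a row does not reach is not made up. A row lasts 1/10 s, in which the tool goes at most 50 mm and 8.59 degrees, less where a joint would pass 70% of its speed; a pose out of reach is approached as far as the arm can. A call is refused whole if a number of a shift passes 0.05 or a number of a turn 8.59, either way. A call with a gripper value outside its range is refused whole. The fingers move at their own pace and stop on an object; the grip force is fixed at half the most. Time passes only in rows, so rows that do not move let the fingers close. It gives the time, the measured TCP pose, the force and the opening at its end, in the units of the state.
- arm.read_state(): the state, without advancing time (a new reading comes with each control period).
- optics.get_image(name): name is "scene" or "side" or "wrist"; returns a dict with "color" (420x560x3 uint8, red, green, blue), "fx", "fy", "cx", "cy" (pixels), "rvec" (rotation vector, rad) and "tvec" (3), from world to camera coordinates, as OpenCV has them. Camera axes: x right, y down, z forward; pixel columns grow to the right and rows downward; lengths in mm; the calibration is good to about 2 mm. A picture is of the moment at which its call begins. There is no depth.
- job_done(): hands the job in, once; it reports no verdict.
The state is a dict: "clock": time; "joints": joint angles; "joint_vel": joint speeds; "joint_efforts": joint torques, N m; "position": TCP position; "ee_rot": TCP orientation; "contact_force": force on the tool from outside, world axes, zero at the start; "wrist_torque": the same for the moment, N m; "gripper_width": finger opening in mm.
Only numpy, scipy, OpenCV 4.12 (cv2) and the standard library are available. Lean on these libraries where they do the work, as an engineer would, in place of code of your own. Each camera call takes 0.05 s, during which the arm holds its last target.

## Working session

There is one attempt and no reset: what is moved stays moved. The work goes in short steps, Python scripts to look and compute and a tool call to move; the robot and the scene stay as the last step left them, time stands still between calls to the robot, and variables do not carry over. Pictures are saved under pics/ and viewed, and the job is handed in when it is done.

Besides the shell and the picture viewer there is one more tool, called after "Call:" as name(argument=value, ...) on one line, values as JSON. carry_out: Moves the arm, as the interface text tells. Its arguments: {"type":"object","properties":{"increments":{"type":"array","items":{"type":"array","items":{"type":"array","items":{"type":"number"}}}}},"required":["increments"]}

```bash
mkdir -p pics; ls
cat > h.py <<'E'
import numpy as np, cv2
from bench import arm, optics
def cap(n,tag):
    d=optics.get_image(n); cv2.imwrite(f'pics/{tag}.png',d['color'][:,:,::-1]); 
    np.savez(f'pics/{tag}.npz',**{k:np.array(v) for k,v in d.items()}); return d
def load(tag): return dict(np.load(f'pics/{tag}.npz'))
def K(d): return np.array([[d['fx'],0,d['cx']],[0,d['fy'],d['cy']],[0,0,1.]],float)
def proj(d,P): return cv2.projectPoints(np.array(P,float).reshape(-1,3),np.array(d['rvec'],float),np.array(d['tvec'],float),K(d),None)[0].reshape(-1,2)
def onz(d,uv,z):
    R=cv2.Rodrigues(np.array(d['rvec'],float))[0]; t=np.array(d['tvec'],float).ravel()
    c=-R.T@t; r=R.T@np.linalg.inv(K(d))@np.array([*uv,1.]); return c+r*(z-c[2])/r[2]
def crop(tag,x0,y0,x1,y1,s):
    im=cv2.imread(f'pics/{tag}.png')[y0:y1,x0:x1]; cv2.imwrite(f'pics/{tag}_c{x0}_{y0}.png',cv2.resize(im,None,fx=s,fy=s,interpolation=cv2.INTER_CUBIC))
E
python3 - <<'E'
from h import *
for n in ['scene','side','wrist']: cap(n,n+'0')
s=arm.read_state(); print(s, arm.tcp_to_grasp)
E
```

```text
pics
{'clock': 0.15, 'joints': array([ 1.55960715e+00,  3.85386117e-01,  6.91617271e-03, -3.33051608e-04,
       -1.19399620e+00, -2.58554350e-01]), 'joint_vel': array([-1.35819219e-04, -3.71981346e-03,  5.05979919e-03,  1.38063553e-03,
       -4.32996083e-05,  1.82635797e-03]), 'joint_efforts': array([ 5.61870456e-05, -3.92677581e+01,  1.88581896e+01,  4.18859929e+00,
       -3.40896258e-03, -4.73391992e-06]), 'position': array([166.4535517 , 601.96363966, 230.46272209]), 'ee_rot': array([ 9.90909967e-01, -1.34524034e-01, -5.06094307e-05,  8.47625578e-04]), 'contact_force': array([-0.8230791 , -0.37762714, -0.32159345]), 'wrist_torque': array([-0.01792563, -0.05067799,  0.01179248]), 'gripper_width': 85.366904798961} -18.700000000000003
```

View pics/scene0.png

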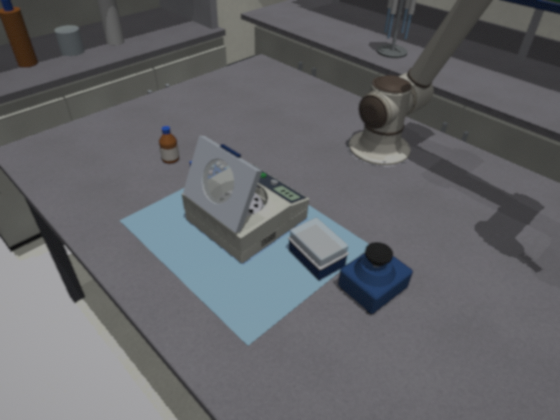

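View pics/side0.png

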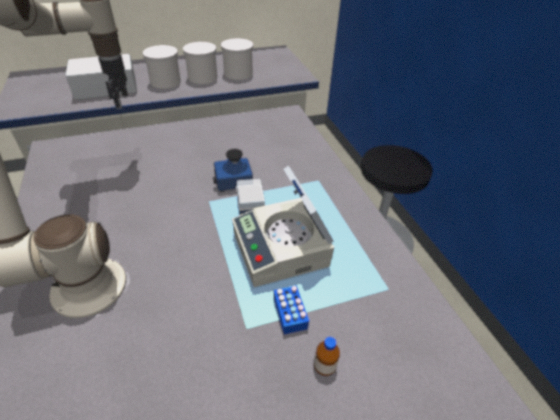

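View pics/wrist0.png

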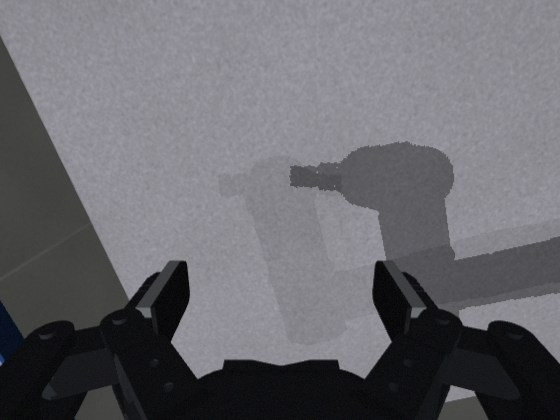

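The side view shows the centrifuge near (283,240), its lid seen edge-on near (303,200), and the key panel near (252,245). The scene view shows the lid from behind at about (222,185). I'll enlarge both.

Run:
```python
from h import *
crop('side0',220,150,350,290,5)
crop('scene0',170,130,320,260,5)
```

```text
(no output)
```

View pics/side0_c220_150.png

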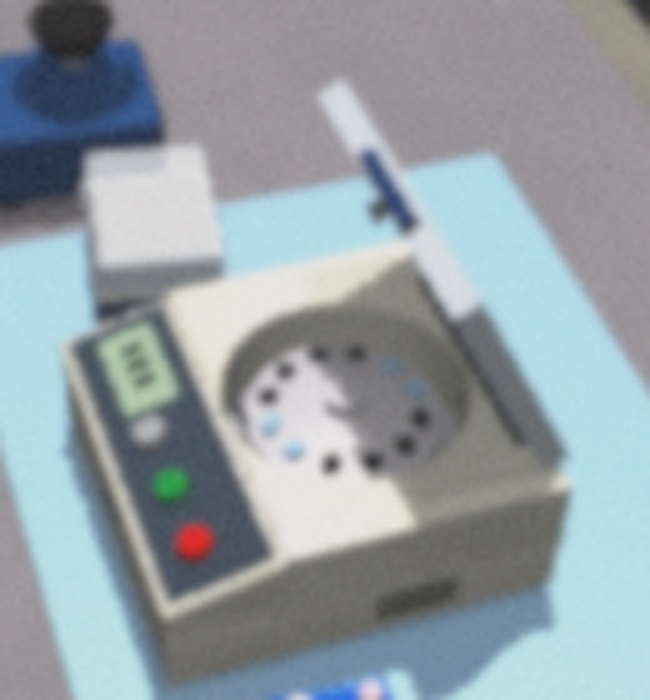

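View pics/scene0_c170_130.png

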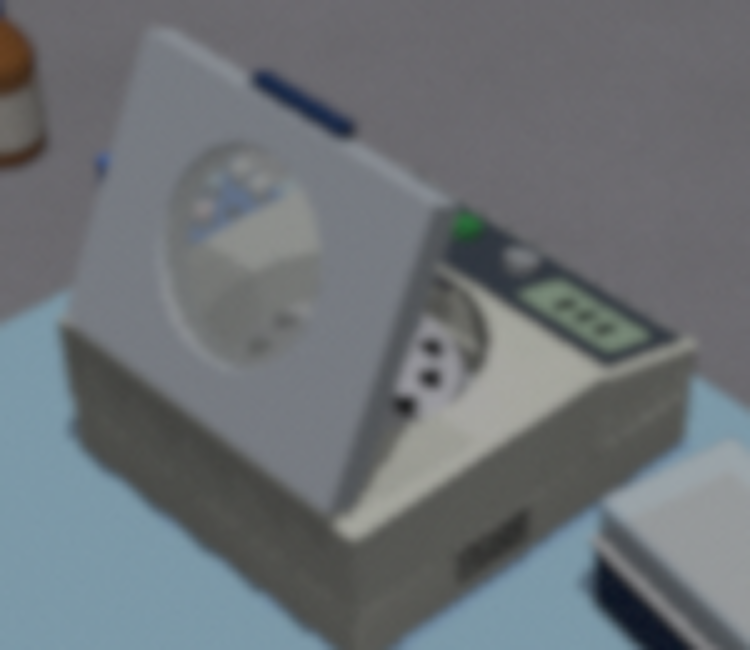

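```bash
cat > fit.py <<'E'
from h import *
from scipy.optimize import least_squares
def model(p):
    x,y,yaw,a,xk,yk=p
    c,s=np.cos(a),np.sin(a)
    lid=lambda l,yy,n:[108-l*c+n*s*1.0, yy, 96+l*s+n*c]
    key=lambda dy:[xk-8*np.sin(.26), yk+dy, 73+(xk+120)*np.tan(.26)+8*np.cos(.26)]
    L=dict(grey=key(44),green=key(0),red=key(-44),ftl=[-120,113,73],ftr=[-120,-113,73],fbr=[-120,-113,2],
      rtr=[120,-113,96],rtl=[120,113,96],rbl=[120,113,2],
      lfo=lid(156,100,18),rfo=lid(156,-100,18),lfi=lid(156,100,0),rfi=lid(156,-100,0),
      lho=lid(0,100,18),rho=lid(0,-100,18), push=lid(140,0,18), win=lid(82,0,18),hinge=lid(0,0,0))
    R=np.array([[np.cos(yaw),-np.sin(yaw),0],[np.sin(yaw),np.cos(yaw),0],[0,0,1]])
    return {k:R@np.array(v,float)+[x,y,0] for k,v in L.items()}
obs={'side0':(220,150,dict(grey=(150,430),green=(170,483),red=(195,540),ftl=(65,345),ftr=(168,612),fbr=(178,685),
  lfo=(345,80),lfi=(320,97),rfi=(460,320),rfo=(487,305))),
 'scene0':(170,130,dict(lfo=(433,207),rfo=(145,42),rtl=(345,535),lho=(330,508),win=(243,255),green=(468,225),grey=(522,258)))}
ds={k:load(k) for k in obs}
names=[];
def res(p,o=False):
    m=model(p);r=[]
    for t,(x0,y0,q) in obs.items():
        ks=list(q); uv=np.array([[(q[k][0]+.5)/5-.5+x0,(q[k][1]+.5)/5-.5+y0] for k in ks])
        e=proj(ds[t],[m[k] for k in ks])-uv
        if o:
            for k,v in zip(ks,e): print(t,k,v.round(1))
        r.append(e.ravel())
    return np.concatenate(r)
if __name__=='__main__':
    d=ds['side0']; g=onz(d,(283,240),50); print(g)
    f=least_squares(res,[g[0],g[1],0,1.0,-85,-20],loss='soft_l1')
    print(f.x.round(3)); res(f.x,True); np.save('fit.npy',f.x)
    J=f.jac; print('sd',np.sqrt(np.diag(np.linalg.inv(J.T@J))).round(3))
    m=model(f.x); print({k:m[k].round(1) for k in('push','green','hinge','grey','red','ftl','ftr')})
E
python3 fit.py
```

```text
[565.38320362 -34.36122029  50.        ]
[ 5.61127e+02 -2.89670e+01  2.80000e-02  1.10100e+00 -9.40680e+01
 -3.26760e+01]
side0 grey [-0.3 -0.4]
side0 green [ 0.2 -0.3]
side0 red [-0.1 -0.3]
side0 ftl [ 0.1 -1. ]
side0 ftr [1.  0.7]
side0 fbr [-0.6  1.6]
side0 lfo [-0.  -0.2]
side0 lfi [-0.3 -0.3]
side0 rfi [-1.   0.1]
side0 rfo [-0.3 -0.6]
scene0 lfo [ 0.  -0.5]
scene0 rfo [-0.2 -2.9]
scene0 rtl [1.1 0.7]
scene0 lho [-1.2  1.6]
scene0 win [-1.8  0.6]
scene0 green [-0.5 -1.1]
scene0 grey [ 0.2 -0.6]
sd [1.66  1.415 0.009 0.013 2.188 2.508]
{'push': array([621.7, -27.3, 229. ]), 'green': array([466. , -64.3,  87.6]), 'hinge': array([669.1, -26. ,  96. ]), 'grey': array([464.7, -20.3,  87.6]), 'red': array([ 467.2, -108.3,   87.6]), 'ftl': array([438. ,  80.6,  73. ]), 'ftr': array([ 444.3, -145.3,   73. ])}
```

Call:
carry_out(increments=[[[0,0,0.045,0,0,5.7,1],[0,0,0.045,0,0,5.7,1],[0.03,-0.039,0.01,0,0,5.7,1],[0.03,-0.039,0,0,0,0,1],[0.03,-0.039,0,0,0,0,1]]])

```text
clock: 0.65
position: [256.9, 484.3, 331.4]
ee_rot: [1.0, 0.015, -0.0, -0.0]
contact_force: [1.0, 0.5, 0.5]
gripper_width: 12.1
```

Call:
carry_out(increments=[[[0.03,-0.039,0,0,0,0,1],[0.03,-0.039,0,0,0,0,1],[0.03,-0.039,0,0,0,0,1],[0.03,-0.039,0,0,0,0,1],[0.03,-0.039,0,0,0,0,1]]])

```text
clock: 1.15
position: [407.1, 288.7, 331.3]
ee_rot: [1.0, 0.015, -0.0, -0.0]
contact_force: [0.6, 0.4, 0.5]
gripper_width: -0.1
```

Call:
carry_out(increments=[[[0.03,-0.039,0,0,0,0,1],[0.03,-0.039,0,0,0,0,1],[0.03,-0.039,0,0,0,0,1],[0,0,0,0,0,0,1],[0,0,0,0,0,0,1]]])

```text
clock: 1.65
position: [496.7, 172.4, 330.7]
ee_rot: [1.0, 0.013, -0.001, 0.0]
contact_force: [-0.9, 0.4, 0.9]
gripper_width: -0.0
```

Call:
carry_out(increments=[[[-0.006,-0.043,0,0,0,0,1],[-0.006,-0.043,0,0,0,0,1],[-0.006,-0.043,0,0,0,0,1],[-0.006,-0.043,0,0,0,0,1],[-0.006,-0.043,0,0,0,0,1]]])

```text
clock: 2.15
position: [465.6, -41.4, 331.5]
ee_rot: [1.0, 0.016, 0.0, -0.0]
contact_force: [1.9, -1.0, -0.1]
gripper_width: 0.1
```

Run:
```python
from h import *
d=cap('wrist','w1'); crop('w1',0,0,560,420,1.4)
R=cv2.Rodrigues(np.array(d['rvec']))[0]; print('cam',-R.T@np.ravel(d['tvec']),R)
```

```text
cam [543.54593708 -38.6444339  473.72951134] [[ 3.31615622e-02 -9.99450002e-01 -6.27215478e-05]
 [-9.53693418e-01 -3.16621383e-02  2.99109301e-01]
 [-2.98946777e-01 -9.85911455e-03 -9.54218854e-01]]
```

View pics/w1_c0_0.png

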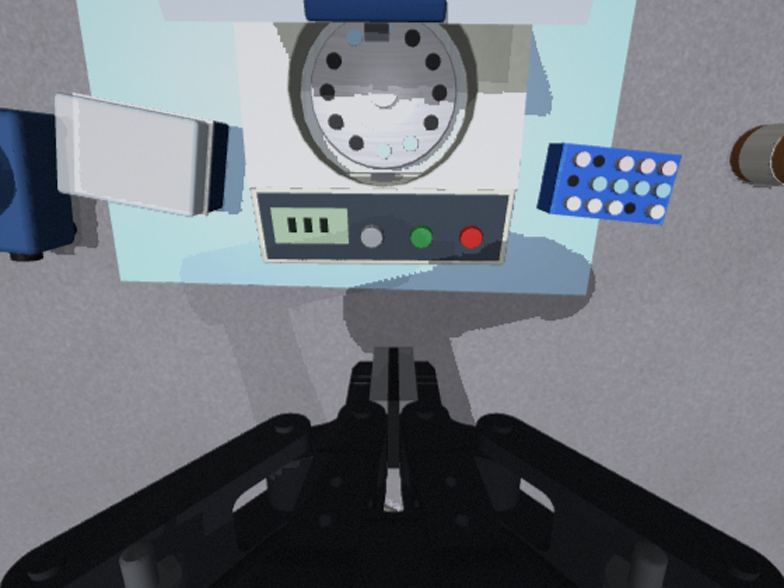

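```bash
cat > fit2.py <<'E'
import fit
from fit import *
obs['w1']=(0,0,dict(grey=(371,237),green=(421.5,237),red=(471,237),ftl=(262,263),ftr=(503,265),bl=(251,189),br=(516.5,191),lfi=(161,20),rfi=(590,24)))
ds['w1']=load('w1')
om=fit.model
def model(p):
    m=om(p); R=np.array([[np.cos(p[2]),-np.sin(p[2]),0],[np.sin(p[2]),np.cos(p[2]),0],[0,0,1]])
    for k,s in(('bl',1),('br',-1)): m[k]=R@np.array([-45,113*s,93.])+[p[0],p[1],0]
    return m
def res(p,o=False):
    m=model(p);r=[]
    for t,(x0,y0,q) in obs.items():
        S=1.4 if t=='w1' else 5; w=1 if t!='w1' else 1.0
        ks=list(q); uv=np.array([[(q[k][0]+.5)/S-.5+x0,(q[k][1]+.5)/S-.5+y0] for k in ks])
        e=proj(ds[t],[m[k] for k in ks])-uv
        if o:
            for k,v in zip(ks,e): print(t,k,v.round(1))
        r.append(e.ravel()*w)
    return np.concatenate(r)
f=least_squares(res,np.load('fit.npy'),loss='soft_l1')
print(f.x.round(3)); res(f.x,True); np.save('fit2.npy',f.x)
m=model(f.x); print({k:m[k].round(1) for k in('push','green','hinge','grey','red','ftl','ftr','lfo','rfo')})
E
python3 fit2.py
```

```text
[ 5.57505e+02 -2.96090e+01  2.60000e-02  1.13100e+00 -8.85800e+01
 -3.36720e+01]
side0 grey [ 0.4 -0.5]
side0 green [ 0.9 -0.4]
side0 red [ 0.6 -0.5]
side0 ftl [-1.  -0.7]
side0 ftr [-0.4  1.2]
side0 fbr [-1.9  2.1]
side0 lfo [ 0.4 -0.6]
side0 lfi [ 0.  -0.8]
side0 rfi [-0.7 -0.4]
side0 rfo [ 0.1 -1. ]
scene0 lfo [-0.6 -1. ]
scene0 rfo [-0.7 -3.5]
scene0 rtl [ 1.9 -0.2]
scene0 lho [-0.4  0.9]
scene0 win [-1.6  0. ]
scene0 green [-1.3 -1.4]
scene0 grey [-0.6 -1. ]
w1 grey [-0.1  0.2]
w1 green [-0.4  0.5]
w1 red [-0.   0.7]
w1 ftl [-0.2  0.8]
w1 ftr [0.8 0.7]
w1 bl [-2.4 -3.9]
w1 br [ 0.4 -3.8]
w1 lfi [1.4 0.1]
w1 rfi [-1.6 -0.1]
{'push': array([622.1, -28. , 230.3]), 'green': array([467.8, -65.6,  89.1]), 'hinge': array([665.5, -26.9,  96. ]), 'grey': array([466.6, -21.6,  89.1]), 'red': array([ 468.9, -109.6,   89.1]), 'ftl': array([434.7,  80.3,  73. ]), 'ftr': array([ 440.4, -145.6,   73. ]), 'lfo': array([612.8,  71.8, 244.8]), 'rfo': array([ 617.9, -128.1,  244.8])}
```

The wrist view agrees to about 1 px on the keys, with green at (421,237) in the enlarged picture, and on the lid edge. The estimates are lid angle about 1.12, push point about (622,-28,230) and green key top about (468,-66,89). Next I'll go over and behind the lid.

Call:
carry_out(increments=[[[0.04,0.003,0,0,0,0,1],[0.04,0.003,0,0,0,0,1],[0.04,0.003,0,0,0,0,1],[0.04,0.003,0,0,0,0,1],[0.04,0.002,0,0,0,0,1]]])

```text
clock: 2.7
position: [667.7, -25.2, 331.2]
ee_rot: [1.0, 0.016, -0.0, -0.0]
contact_force: [0.3, 0.0, 0.3]
gripper_width: -0.2
```

Call:
carry_out(increments=[[[0,0,0,0,0,0,1],[0,0,-0.03,0,0,0,1],[0,0,-0.03,0,0,0,1],[0,0,-0.03,0,0,0,1],[0,0,-0.012,0,0,0,1]]])

```text
clock: 3.2
position: [664.1, -25.8, 226.0]
ee_rot: [1.0, 0.015, -0.003, -0.0]
contact_force: [-0.5, 1.1, -0.3]
gripper_width: 0.0
```

Call:
carry_out(increments=[[[0,0,0,0,0,0,1],[0,0,0,0,0,0,1]]])

```text
clock: 3.4
position: [667.0, -26.9, 231.0]
ee_rot: [1.0, 0.015, 0.001, 0.0]
contact_force: [0.1, 0.3, 2.2]
gripper_width: -0.2
```

Run:
```python
from h import *
cap('scene','s2');cap('side','d2')
crop('s2',170,100,320,260,4);crop('d2',220,130,350,290,4)
a=cv2.imread('pics/s2_c170_100.png')[:,:]; b=cv2.imread('pics/d2_c220_130.png')
print(a.shape,b.shape)
cv2.imwrite('pics/j2.png',cv2.resize(np.hstack([a,b]),None,fx=.7,fy=.7))
s=arm.read_state();print(s['position'],s['contact_force'])
```

```text
(640, 600, 3) (640, 520, 3)
[667.37757116 -27.11086031 231.68216464] [ 0.19055273 -0.55700649 -0.27645063]
```

View pics/j2.png

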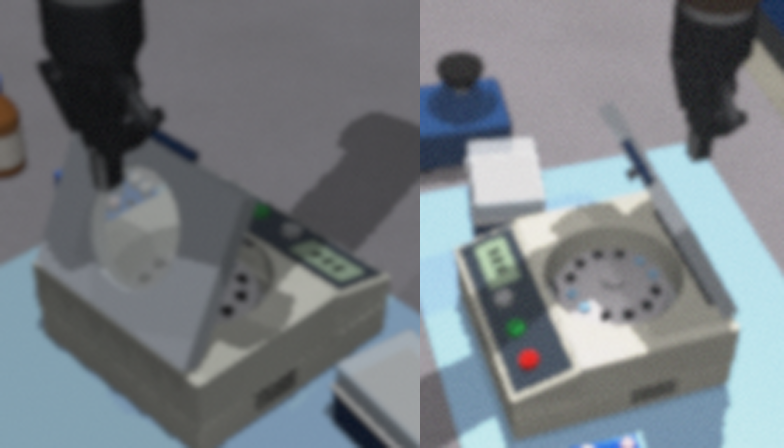

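The fingertips are behind the lid, clear of it, with no contact. Next I'll work out the arc table.

Run:
```python
import numpy as np
f=lambda a:np.array([664.5+11+2-141*np.cos(a+.128),96+141*np.sin(a+.128)])
A=np.arange(1.2,-0.06,-.1)
for a,b in zip(A,A[1:]): print(round(a,2),f(a).round(0),(f(b)-f(a)).round(1))
```

```text
1.2 [644. 233.] [-13.5  -4.1]
1.1 [630. 229.] [-13.   -5.4]
1.0 [617. 223.] [-12.4  -6.7]
0.9 [605. 217.] [-11.7  -7.9]
0.8 [593. 209.] [-10.8  -9. ]
0.7 [582. 200.] [ -9.9 -10. ]
0.6 [572. 190.] [ -8.8 -11. ]
0.5 [563. 179.] [ -7.7 -11.8]
0.4 [556. 167.] [ -6.5 -12.5]
0.3 [549. 155.] [ -5.2 -13.1]
0.2 [544. 141.] [ -3.9 -13.6]
0.1 [540. 128.] [ -2.5 -13.9]
```

Call:
carry_out(increments=[[[-0.008,0,0,0,0,0,1],[-0.008,0,0,0,0,0,1],[-0.005,0,0,0,0,0,1],[-0.003,0,0,0,0,0,1],[0,0,0,0,0,0,1]]])

```text
clock: 4.0
position: [642.0, -27.5, 229.7]
ee_rot: [1.0, 0.014, 0.0, -0.0]
contact_force: [0.8, -0.4, 0.7]
gripper_width: -0.3
```

Call:
carry_out(increments=[[[-0.003,0,-0.001,0,0,0,1],[-0.003,0,-0.001,0,0,0,1],[-0.003,0,-0.001,0,0,0,1],[-0.003,0,-0.001,0,0,0,1],[0,0,0,0,0,0,1]]])

```text
clock: 4.5
position: [630.5, -27.4, 225.3]
ee_rot: [1.0, 0.014, 0.0, -0.0]
contact_force: [0.6, 0.0, -0.5]
gripper_width: -0.1
```

Run:
```python
from h import *
s=arm.read_state();print(s['position'],s['contact_force'],s['wrist_torque'])
```

```text
[630.46977159 -27.4471295  225.33015768] [ 0.55645887  0.04319438 -0.45302211] [-0.02652643 -0.27795107  0.03808231]
```

Call:
carry_out(increments=[[[-0.004,0,-0.002,0,0,0,1],[-0.004,0,-0.002,0,0,0,1],[-0.004,0,-0.002,0,0,0,1],[-0.004,0,-0.002,0,0,0,1],[-0.004,0,-0.002,0,0,0,1]]])

```text
clock: 5.0
position: [610.0, -27.6, 215.2]
ee_rot: [1.0, 0.014, -0.0, 0.0]
contact_force: [1.9, -1.3, 1.6]
gripper_width: -0.0
```

Run:
```python
from h import *
s=arm.read_state();print(s['position'],s['contact_force'],s['wrist_torque'])
cap('side','d3');crop('d3',220,110,350,290,4)
```

```text
[609.96626405 -27.60081571 215.19565645] [ 1.90078772 -1.30267049  1.58968894] [-0.31630221 -0.26464394  0.02507213]
```

View pics/d3_c220_110.png

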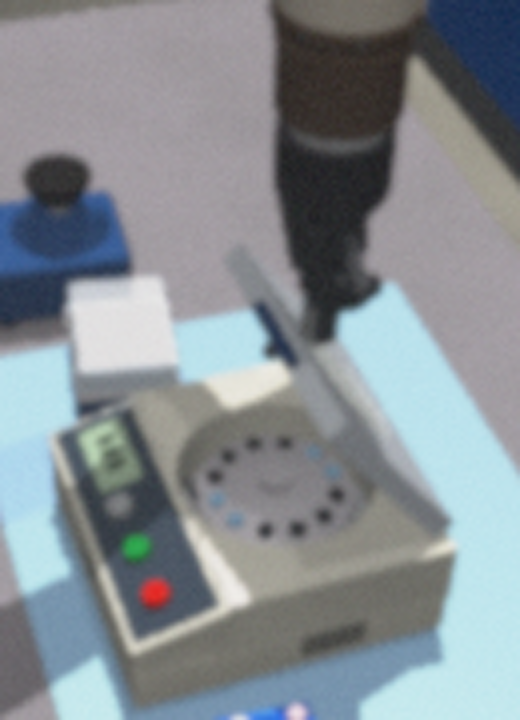

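The lid is in contact and following, at about 0.95. I'll continue along the arc.

Call:
carry_out(increments=[[[-0.005,0,-0.003,0,0,0,1],[-0.005,0,-0.003,0,0,0,1],[-0.005,0,-0.003,0,0,0,1],[-0.005,0,-0.004,0,0,0,1],[-0.004,0,-0.004,0,0,0,1]]])

```text
clock: 5.55
position: [585.6, -27.5, 197.9]
ee_rot: [1.0, 0.014, -0.0, -0.0]
contact_force: [1.2, -1.0, 2.1]
gripper_width: -0.3
```

Call:
carry_out(increments=[[[-0.004,0,-0.004,0,0,0,1],[-0.004,0,-0.004,0,0,0,1],[-0.004,0,-0.004,0,0,0,1],[-0.004,0,-0.004,0,0,0,1],[-0.004,0,-0.005,0,0,0,1]]])

```text
clock: 6.05
position: [566.4, -27.4, 177.0]
ee_rot: [1.0, 0.014, 0.0, -0.0]
contact_force: [2.3, 0.3, 1.1]
gripper_width: 0.0
```

Call:
carry_out(increments=[[[-0.003,0,-0.004,0,0,0,1],[-0.003,0,-0.004,0,0,0,1],[-0.003,0,-0.005,0,0,0,1],[-0.002,0,-0.005,0,0,0,1],[-0.002,0,-0.005,0,0,0,1]]])

```text
clock: 6.55
position: [552.8, -27.5, 153.7]
ee_rot: [1.0, 0.014, -0.001, 0.0]
contact_force: [0.6, -0.3, 1.2]
gripper_width: -0.6
```

Call:
carry_out(increments=[[[-0.002,0,-0.005,0,0,0,1],[-0.002,0,-0.004,0,0,0,1],[-0.001,0,-0.004,0,0,0,1],[-0.001,0,-0.004,0,0,0,1],[0,0,-0.001,0,0,0,1]]])

```text
clock: 7.05
position: [547.0, -27.5, 135.7]
ee_rot: [1.0, 0.014, -0.001, 0.0]
contact_force: [0.4, 0.2, 0.7]
gripper_width: -0.0
```

Run:
```python
from h import *
s=arm.read_state();print(s['position'],s['contact_force'],s['wrist_torque'])
cap('side','d4');crop('d4',220,130,350,290,4)
```

```text
[546.98984709 -27.47206768 135.66100319] [0.36816527 0.20083115 0.6897343 ] [-0.01250134 -0.02442504 -0.02650101]
```

View pics/d4_c220_130.png

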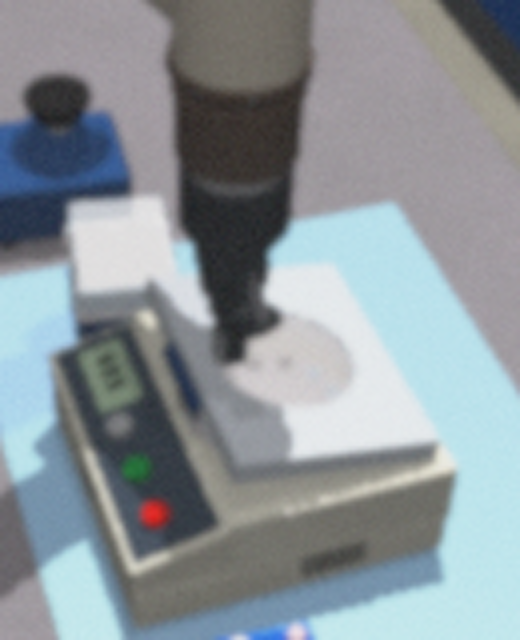

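The lid is nearly shut, at about 0.15. My contact is close to the window edge, so I'll lift slightly, shift forward to the true push point and ease it down from there.

Call:
carry_out(increments=[[[0,0,0.01,0,0,0,1],[-0.008,0,0,0,0,0,1],[-0.008,0,0,0,0,0,1],[0,0,-0.004,0,0,0,1],[0,0,-0.003,0,0,0,1]]])

```text
clock: 7.6
position: [530.9, -27.5, 139.1]
ee_rot: [1.0, 0.014, -0.0, -0.0]
contact_force: [-0.6, -0.1, 0.8]
gripper_width: 0.0
```

Call:
carry_out(increments=[[[0,0,-0.003,0,0,0,1],[0,0,-0.003,0,0,0,1],[0,0,-0.003,0,0,0,1],[0,0,-0.002,0,0,0,1],[0,0,-0.002,0,0,0,1]]])

```text
clock: 8.1
position: [531.4, -27.5, 126.0]
ee_rot: [1.0, 0.014, -0.0, 0.0]
contact_force: [0.1, -0.7, 0.8]
gripper_width: -0.0
```

Call:
carry_out(increments=[[[0,0,-0.002,0,0,0,1],[0,0,-0.0015,0,0,0,1],[0,0,-0.0015,0,0,0,1],[0,0,-0.0015,0,0,0,1],[0,0,0,0,0,0,1]]])

```text
clock: 8.6
position: [531.5, -27.4, 119.6]
ee_rot: [1.0, 0.014, 0.0, -0.0]
contact_force: [-0.2, -0.1, -0.1]
gripper_width: 0.3
```

Call:
carry_out(increments=[[[0,0,-0.0015,0,0,0,1],[0,0,-0.0015,0,0,0,1],[0,0,-0.001,0,0,0,1],[0,0,-0.001,0,0,0,1],[0,0,0,0,0,0,1]]])

```text
clock: 9.1
position: [531.5, -27.4, 114.7]
ee_rot: [1.0, 0.014, 0.0, -0.0]
contact_force: [-0.4, -0.3, 0.7]
gripper_width: 0.5
```

Call:
carry_out(increments=[[[0,0,-0.001,0,0,0,1],[0,0,-0.001,0,0,0,1],[0,0,0,0,0,0,1]]])

```text
clock: 9.4
position: [531.7, -27.4, 114.5]
ee_rot: [1.0, 0.015, 0.0, 0.0]
contact_force: [-4.6, 0.6, 9.6]
gripper_width: 0.2
```

There is a firm stop at z = 114.5 mm with about 10 N, so the lid is shut. I'll lift off and look.

Call:
carry_out(increments=[[[0,0,0.002,0,0,0,1],[0,0,0.01,0,0,0,1],[-0.01,-0.007,0.025,0,0,0,1],[-0.04,-0.015,0.04,0,0,0,1],[-0.03,-0.015,0.04,0,0,0,1]]])

```text
clock: 9.9
position: [457.0, -61.9, 222.6]
ee_rot: [1.0, 0.015, -0.001, 0.0]
contact_force: [1.0, 0.6, -0.0]
gripper_width: 0.5
```

Call:
carry_out(increments=[[[-0.015,0,0.04,0,0,0,1],[0,0,0,0,0,0,1],[0,0,0,0,0,0,1]]])

```text
clock: 10.2
position: [443.7, -61.6, 263.6]
ee_rot: [1.0, 0.014, 0.002, -0.001]
contact_force: [0.3, -0.1, -0.5]
gripper_width: -0.0
```

Run:
```python
from h import *
cap('wrist','w5');crop('w5',0,0,560,420,1.4)
cap('side','d5');crop('d5',220,130,350,290,4)
s=arm.read_state();print(s['position'],s['contact_force'])
```

```text
[443.15579261 -61.56383825 261.38130009] [ 0.25904996  0.17974049 -0.63169777]
```

View pics/w5_c0_0.png

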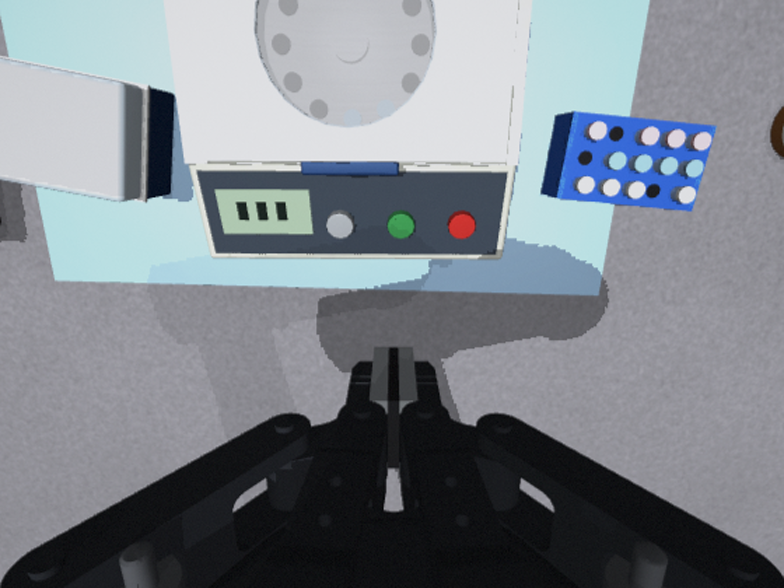

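View pics/d5_c220_130.png

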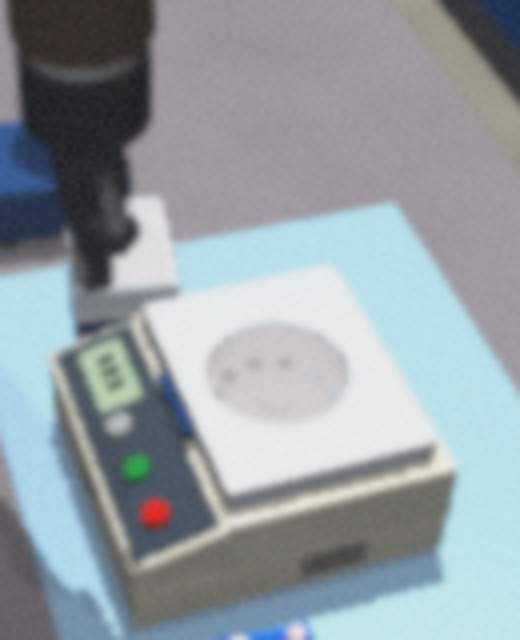

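The lid is shut and level, with the lip down at (350,168) in the wrist view. The green key is at (401,226) there and at (136,466) in the side crop.

Run:
```python
from h import *
w=load('w5');d=load('d5')
for n,u in (('grey',(340,226)),('green',(401,226)),('red',(461.5,226))):
    print(n,onz(w,((u[0]+.5)/1.4-.5,(u[1]+.5)/1.4-.5),88.5).round(1))
print('side green',onz(d,((136.5)/4-.5+220,466.5/4-.5+130),88.5).round(1))
for n,u in (('fl',(212,257)),('fr',(500,257))):
    print(n,onz(w,((u[0]+.5)/1.4-.5,(u[1]+.5)/1.4-.5),73).round(1))
```

```text
grey [466.3 -22.3  88.5]
green [467.6 -66.2  88.5]
red [ 468.9 -109.6   88.5]
side green [465.2 -65.6  88.5]
fl [436.7  78.2  73. ]
fr [ 443.3 -143.5   73. ]
```

Call:
carry_out(increments=[[[0.008,-0.0025,-0.02,0.2,-7.5,0,1],[0.008,-0.002,-0.04,0.2,-7.4,0,1],[0,0,-0.04,0,0,0,1],[0,0,-0.03,0,0,0,1],[0,0,-0.01,0,0,0,1]]])

```text
clock: 10.8
position: [455.3, -66.8, 124.7]
ee_rot: [0.994, 0.013, 0.112, 0.0]
contact_force: [-0.1, 0.3, -0.4]
gripper_width: 0.0
```

Call:
carry_out(increments=[[[0,0,0,0,0,0,1],[0,0,0,0,0,0,1]]])

```text
clock: 11.0
position: [458.7, -66.2, 129.0]
ee_rot: [0.993, 0.014, 0.116, -0.0]
contact_force: [-0.1, 0.4, -0.1]
gripper_width: -0.4
```

Run:
```python
from h import *
from scipy.spatial.transform import Rotation as Ro
s=arm.read_state();print(s['position'],s['contact_force'],Ro.from_quat(s['ee_rot']).as_matrix().round(3))
cap('wrist','w6');crop('w6',0,0,560,420,1.4)
cap('side','d6');crop('d6',220,130,350,290,4)
```

```text
[458.74427417 -66.18971791 128.97492151] [-0.05293893  0.39720115 -0.12468753] [[ 0.973  0.027  0.231]
 [ 0.027 -1.     0.004]
 [ 0.231  0.003 -0.973]]
```

View pics/w6_c0_0.png

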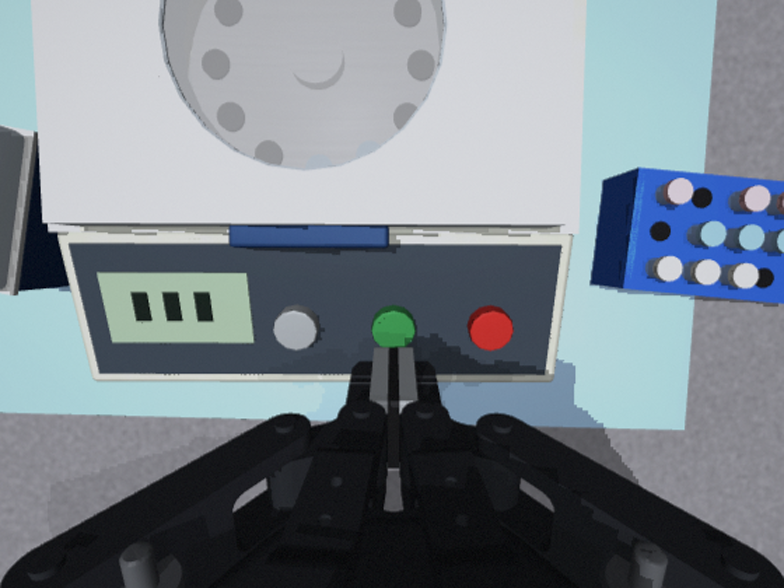

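View pics/d6_c220_130.png

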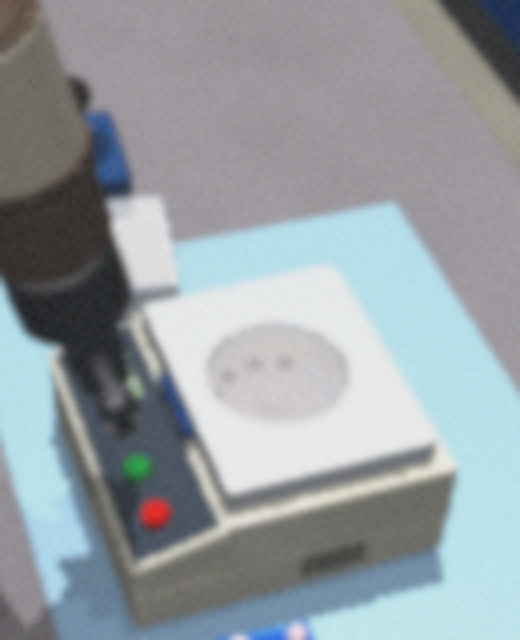

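Call:
carry_out(increments=[[[0.002,0,-0.01,0,-1.5,0,1],[0.002,0,-0.01,0,0,0,1],[0.002,0,-0.009,0,0,0,1],[0.001,0,-0.005,0,0,0,1],[0,0,0,0,0,0,1]]])

```text
clock: 11.6
position: [465.7, -66.2, 95.6]
ee_rot: [0.991, 0.014, 0.13, -0.0]
contact_force: [0.2, -0.2, 0.2]
gripper_width: 0.2
```

Call:
carry_out(increments=[[[0,0,0,0,0,0,1],[0,0,0,0,0,0,1],[0,0,0,0,0,0,1]]])

```text
clock: 11.9
position: [465.9, -66.2, 96.2]
ee_rot: [0.991, 0.014, 0.131, -0.0]
contact_force: [-0.5, -0.1, 0.1]
gripper_width: -0.2
```

Run:
```python
from h import *
s=arm.read_state();print(s['position'],s['contact_force'],s['ee_rot'])
cap('wrist','w7');crop('w7',180,160,400,320,3.5)
```

```text
[465.88545171 -66.15165854  96.15838342] [-0.50801809 -0.10609008  0.13154907] [ 9.91350874e-01  1.35650447e-02  1.30534485e-01 -4.27848848e-04]
```

View pics/w7_c180_160.png

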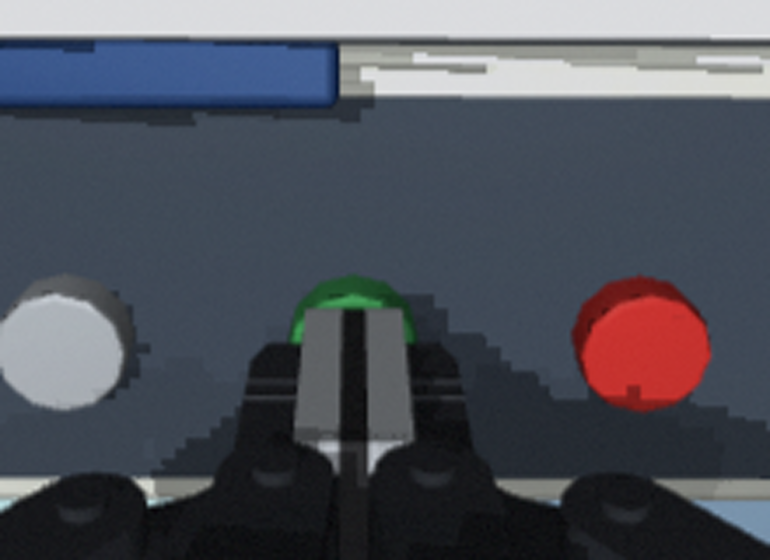

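The tips are centred over the green key, well clear of the grey and red ones. I'll press in 1 mm steps along the panel normal.

Call:
carry_out(increments=[[[0.0003,0,-0.0015,0,0,0,1],[0.0003,0,-0.0015,0,0,0,1],[0.0003,0,-0.0015,0,0,0,1],[0.0003,0,-0.0015,0,0,0,1],[0,0,0,0,0,0,1]]])

```text
clock: 12.45
position: [466.8, -66.2, 89.4]
ee_rot: [0.991, 0.014, 0.13, -0.0]
contact_force: [-0.7, -0.7, -0.1]
gripper_width: 0.2
```

Call:
carry_out(increments=[[[0.0002,0,-0.001,0,0,0,1],[0.0003,0,-0.001,0,0,0,1],[0,0,0,0,0,0,1]]])

```text
clock: 12.75
position: [467.3, -66.2, 87.6]
ee_rot: [0.991, 0.014, 0.13, -0.0]
contact_force: [-1.6, 0.2, 2.1]
gripper_width: 0.1
```

Call:
carry_out(increments=[[[0.0003,0,-0.001,0,0,0,1],[0,0,0,0,0,0,1]]])

```text
clock: 12.95
position: [467.5, -66.2, 86.6]
ee_rot: [0.991, 0.014, 0.13, -0.0]
contact_force: [-1.2, 0.4, 2.7]
gripper_width: 0.2
```

Call:
carry_out(increments=[[[0.0003,0,-0.001,0,0,0,1],[0,0,0,0,0,0,1]]])

```text
clock: 13.15
position: [467.8, -66.2, 85.6]
ee_rot: [0.991, 0.014, 0.13, -0.0]
contact_force: [-2.4, -0.5, 3.4]
gripper_width: -0.1
```

Call:
carry_out(increments=[[[0.0003,0,-0.001,0,0,0,1],[0,0,0,0,0,0,1]]])

```text
clock: 13.35
position: [468.1, -66.2, 84.7]
ee_rot: [0.991, 0.014, 0.13, -0.0]
contact_force: [-2.4, 0.3, 4.2]
gripper_width: 0.2
```

Call:
carry_out(increments=[[[0.0002,0,-0.0007,0,0,0,1],[0,0,0,0,0,0,1]]])

```text
clock: 13.55
position: [468.1, -66.3, 84.5]
ee_rot: [0.991, 0.014, 0.13, -0.0]
contact_force: [-6.7, 1.9, 10.9]
gripper_width: 0.4
```

Call:
carry_out(increments=[[[0,0,0,0,0,0,1]]])

```text
clock: 13.65
position: [468.1, -66.3, 84.5]
ee_rot: [0.991, 0.014, 0.13, -0.0]
contact_force: [-6.2, 2.3, 10.8]
gripper_width: 0.3
```

Run:
```python
from h import *
s=arm.read_state();print(s['position'],s['contact_force'],s['wrist_torque'])
cap('wrist','w8');crop('w8',180,160,400,320,3.5)
s=arm.read_state();print(s['position'],s['contact_force'],s['wrist_torque'])
```

```text
[468.13752706 -66.26223585  84.50445701] [-6.20588433  2.26698548 10.82540683] [0.63466651 1.47441871 0.23706294]
[468.15378069 -66.2576505   84.50397036] [-5.88382296  1.60577455  9.91373697] [0.58880046 1.50974794 0.18139351]
```

View pics/w8_c180_160.png

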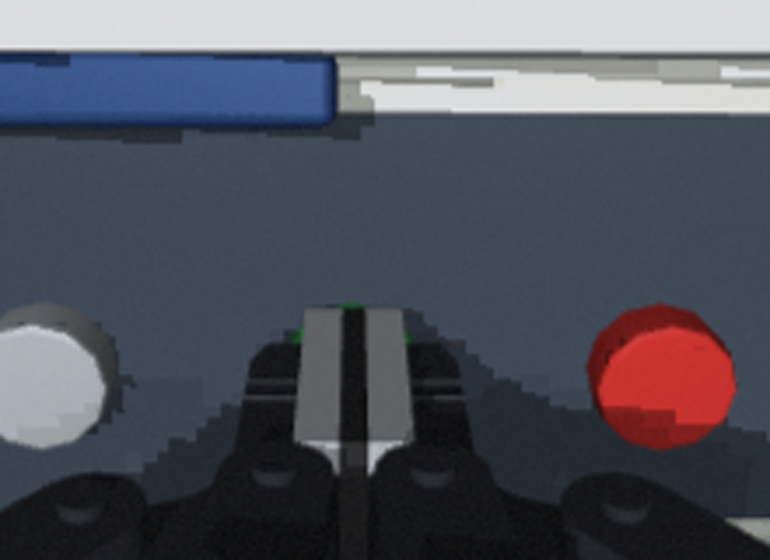

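The force jumped to about 11 N after roughly 5 mm of travel, so the key is fully in. I'll release along the normal and retreat.

Call:
carry_out(increments=[[[-0.0005,0,0.002,0,0,0,1],[-0.001,0,0.004,0,0,0,1],[-0.003,0,0.012,0,0,0,1],[-0.008,0,0.03,0,0,0,1],[-0.01,0,0.04,0,0,0,1]]])

```text
clock: 14.2
position: [444.7, -66.4, 171.2]
ee_rot: [0.992, 0.014, 0.128, 0.0]
contact_force: [0.7, 0.6, -0.7]
gripper_width: 0.1
```

Call:
carry_out(increments=[[[-0.015,0,0.045,0,7.5,0,1],[-0.015,0,0.045,0,7.5,0,1],[0,0,0,0,0,0,1],[0,0,0,0,0,0,1],[0,0,0,0,0,0,1]]])

```text
clock: 14.7
position: [423.7, -67.6, 237.4]
ee_rot: [0.999, 0.011, 0.03, 0.001]
contact_force: [-0.8, -0.1, -0.1]
gripper_width: 0.0
```

Run:
```python
from h import *
s=arm.read_state();print(s['clock'],s['position'],s['contact_force'])
cap('wrist','w9');crop('w9',0,0,560,420,1.4)
cap('side','d9')
a,b=[cv2.imread(f'pics/{t}.png')[130:400,200:400] for t in('side0','d9')]
cv2.imwrite('pics/cmp9.png',cv2.resize(np.hstack([a,b]),None,fx=2,fy=2))
w=load('w9')
m=np.load('fit2.npy')
```

```text
14.7 [423.74816483 -67.63140504 237.42201591] [-0.79611774 -0.08343976 -0.10764544]
```

View pics/w9_c0_0.png

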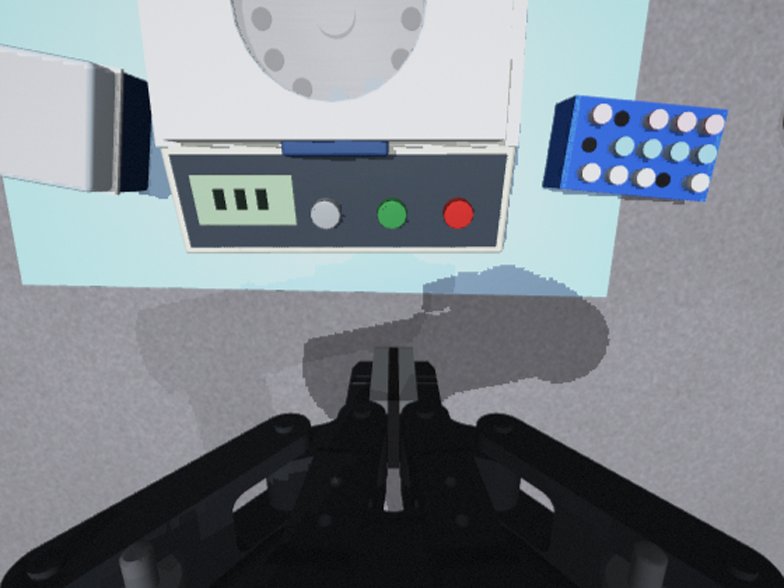

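View pics/cmp9.png

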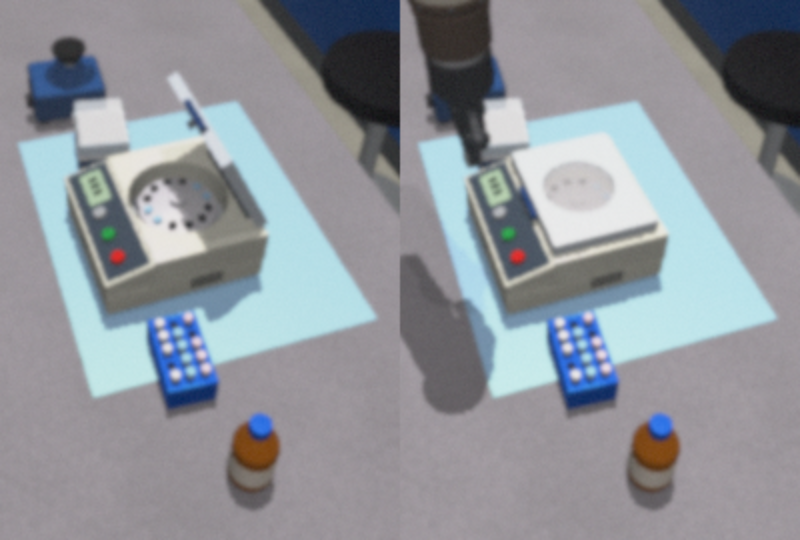

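The lid is shut with the lip at (335,148) in the wrist view. The green key at (392,214) is out again, and the side views before and after match. Nothing has moved, and the arm is clear.

```bash
python3 -c "
from bench import job_done; print(job_done())"
```

```text
the job is handed in; nothing more can be done
None
```

I eased the lid shut with the closed fingertips, pressed the green start key fully in and let go, then handed the job in at about 15 s. `job_done()` gives no verdict, so the results below come from my own checks.

- **Lid:** I shifted the fingertips forward once near the end, to move off the window edge onto the push point. The lid closed at 2 mm per step or less over the last centimetre or so, and stopped firmly at z = 114.5 mm (114 expected). The last reading there was about 10 N down and 5 N sideways.
- **Start key:** I pressed square to the panel, and the key travelled about 5 mm. The force rose to about 4–5 N and then jumped to about 12 N in total when it hit its stop. That is well above the 4 N needed to bottom it, though brief.
- **Last pictures:** The lid is down and level, and the green key looks out again. I saw no change in the grey and red keys. The centrifuge, rack and bottle look the same before and after. The tip box and vortex mixer were partly hidden by the arm in the last side view. The arm was clear of everything, with only noise on the force reading.
- **Disagreement:** The panel's rear edge in the wrist view was off from my fitted model by about 4 px. I put that down to picking the wrong edge. The keys themselves agreed to within about 2 mm between the wrist and side cameras.

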